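Put the scissors away in the blind-catch sharps drawer

ROBOT

A 7-joint arm with a two-finger parallel gripper is mounted at the origin on a cart in front of the work surface, level with it; the furniture and walls round the work are solid. World frame = base frame: x ahead of the robot, y to its left, z up, the work surface at z = 0. Lengths are in m, angles in rad, forces in N, time in s.
With the tool pointing down it reaches from about 0.425 to 0.925 m from the base axis. Payload 6.8 kg.
Tool frame: the origin (TCP) lies on the centre line of the jaws, within the pads' length; the fingertips stand 19 mm ahead of it and the grasp point (between the pads) is the TCP; z points along the fingers, y is the line along which they close (so a half turn about z gives the same grasp; the last joint's range is limited). The gripper opens to 85 mm and grips with 20 to 120 N. Pads are 22 mm wide; open, the fingers measure 114 mm over their backs; the gripper's body (76 mm by 85 mm) begins 54 mm behind the grasp point. The pads swing forward as they close: fully open they stand 13 mm farther back than shut.
Start: joints at [1.158, 0.477, 0.022, 1.555, -0.011, 1.109, -0.083], TCP at [0.203, -0.644, 0.25] pointing down, gripper open.
Joint ranges: [-2.96, 2.96], [-0.34, 2.1], [-1.41, 1.46], [0.24, 2.44], [-1.37, 4.51], [0.17, 1.92], [-2.96, 2.96]. Speed limits (rad/s): [2.39, 2.39, 3.14, 3.14, 3.14, 3.14, 3.14].

INTERFACE

Orientations are given as a rotation vector (axis times angle).
In Python, from bench import r gives the robot as it stands. The module is installed in compiled form; this text tells all that it offers.
- The arm moves only by the tool arm_command, never from a script. Its argument "rows" is a list of rows, each an object of numbers: "fingers": the opening, from -1 (shut) to 1 (fully open); "x", "y", "z": the shift along the tool's x, y, z in m; "ax", "ay", "az": the turn, a rotation vector about the tool's x, y, z in degrees. In form: [{"fingers": .., "x": .., "y": .., "z": .., "ax": .., "ay": .., "az": ..}, ...]. A call has 1 to 10 rows; each row shifts and turns the commanded pose from where the row before left it, along the tool's axes as they then stand; what a row does not reach is not made up. A row lasts 1/12 s, in which the tool goes at most 41.7 mm and 7.16 degrees, less where a joint would pass 70% of its speed; a pose out of reach is approached as far as the arm can. A call is refused whole if a number of a shift passes 0.0417 or a number of a turn 7.16, either way. A call with a gripper value outside its range is refused whole. The fingers move at their own pace and stop on an object; "grip_force" is the grip in N (left out, the last holds). Time passes only in rows, so rows that do not move let the fingers close. It gives the time, the measured TCP pose, the force, the opening and the grip force at its end, in the units of the state.
- r.get_obs(): the state, without advancing time (a new reading comes with each control period).
- r.grab_frame(name): name is "scene" or "top"; returns a dict with "frame" (480x640x3 uint8, red, green, blue), "depth" (480x640 float32, m along the optical axis (not along the pixel's ray), 0 where there is no reading), "K" (3x3 intrinsics, pixels), "world_from_camera" (4x4, takes a point from camera to world coordinates). Camera axes: x right, y down, z forward; pixel columns grow to the right and rows downward; lengths in m; the calibration is good to about 2 mm. A picture is of the moment at which its call begins.
- r.hand_in(): hands the job in; it is judged then, once.
The state is a dict: "clock": time; "joints": joint angles; "qvel": joint speeds; "tau": joint torques, N m; "tcp_pos": TCP position; "orientation": TCP orientation; "contact_force": force on the tool from outside, world axes, zero at the start; "moment": the same for the moment, N m; "grip_width": finger opening in m; "gripper_force": force on a finger pad.
Only numpy, scipy, OpenCV 4.12 (cv2) and the standard library are available. Lean on these libraries where they do the work, as an engineer would, in place of code of your own. Each camera call takes 0.05 s, during which the arm holds its last target. There are 200 camera calls.

TASK

Scissors must not lie about on a self-service counter: put them away in the low steel drawer unit. Its catch is hidden under a sprung cover somewhere along the groove in its top, so feel gently along the groove until the cover gives way, press down until the drawer springs out, lay the scissors flat in it and push it shut until it latches. The sheet steel dents at 30 newtons, so never press or push harder than that, and leave everything else where it stands.

Things in the scene. Friction and masses are not known exactly. Their poses are not given: they have to be found in the camera images.
- unit: Fixed low drawer unit of plain sheet steel, 208 deep (x) x 350 wide (y) x 80 high, on the worktop. Origin: centre of its underside; x points to its back, so its drawer faces -x, to the robot; y to the robot's left. A groove runs along its top behind the front edge: 44 wide, from 10 to 54 behind the front face, 160 long, 8 deep, ends closed.
- groove_mid (a point): Middle of the groove's flat floor, 72 above the worktop; axes as the unit's. The floor is laid with equal flush plates, 43 (x) x 45 (y), on a stiff seal (0.12 a newton). One of them, which looks like the others, is the cover of the catch; its centre lies anywhere within 45 either side of this point along y, differently each time.
- groove_left_end (a point): Left (+y) end of the groove's floor, middle of its width, 80 from groove_mid. How the cover feels: it yields to 2 N and sinks 5 into a recess at under 3 N; there it meets the catch, which takes 5 to 9 N and 4 to 7 more to let the drawer go (the cover's stop is 12.5 down). Both spring back when let go.
- groove_right_end (a point): Right (-y) end of the groove's floor, middle of its width, 80 from groove_mid.
- drawer (a joint): How far the drawer is out, m: about 0.003 latched, 0.12 fully out. When the catch is pressed a spring throws it out by itself in about 1 s, and it stays out. To shut it, push its front in with 4 to 10 N; in the last 15 mm it rides over the latch, which snaps up behind it just before the stop at 0. Not latched, it comes out again.
- tray_floor (a point): Point on the drawer's inner floor, moving with it: mid-width, 71 behind the front's outer face, 11.5 above the worktop; axes as the unit's. With the drawer out it is the middle of the open part: the unit's face is 56 behind it, the drawer front (7 thick, 54 above this floor) 64 before it. The tray reaches 133 behind it, 167 to either side; side walls 36 high.
- drawer_front (a point): Middle of the outer face of the drawer's plain front (no handle), moving with the drawer; 37 above the worktop. The front is 348 wide, 7 thick, reaches from 8 to 66 above the worktop and, shut, overlaps the unit's front rail (which reaches up to 80) by standing 7 before it.
- scissors: Red-handled scissors lying flat and shut, 199 long (their y), 87 over the handles, 9 thick, 0.07 kg, loose. Origin: centre of the outline, underside. Handles at +y (37 to 98); blades at -y (35 to -100), a bar 15 wide (x -8 to 8), 3 to 6 above the underside. Pick them across the blades just before the handles (y about +18), fingertips at the worktop.
- saucer_a: Small beige sauce bowl, 76 wide, 30 high, loose, on the unit's top plate behind the groove. Bystander. Origin: underside centre.
- saucer_b: Small blue sauce bowl, 76 wide, 30 high, loose, on the unit's top plate. Bystander. Origin: underside centre.
- spoon: Steel spoon, 188 long, 38 wide, 15 high, lying loose left of the drawer unit. Bystander. Origin: underside centre.
- bell: Call bell, 74 wide, 59 high, loose, front right. Bystander. Origin: underside centre.

How it is judged:
By the outcome, as a careful person would: the job done as asked, in the order asked, and still so for the second after the job is handed in, with the robot touching nothing.
It also fails if it takes over 72 s, if anything falls off the work surface, if the arm or the gripper's body presses on something with over 40 N, if the wrist force passes 120 N, or if a joint passes its speed limit or range.

## Working session

There is one attempt and no reset: what is moved stays moved. The work goes in short steps, Python scripts to look and compute and a tool call to move; the robot and the scene stay as the last step left them, time stands still between calls to the robot, and variables do not carry over. Pictures are saved under pics/ and viewed, at most 10 in all, crops included, and the job is handed in when it is done.

Besides the shell and the picture viewer there is one more tool, called after "Emit:" in YAML: its name, and indented under it one key for each argument. arm_command: Moves the arm, as the interface text tells. Its arguments: {"type":"object","properties":{"rows":{"type":"array"},"grip_force":{"type":"number"}},"required":["rows"]}

```bash
mkdir -p pics; python3 - <<'E'
from bench import r
import cv2,numpy as np
o=r.get_obs()
for k,v in o.items(): print(k,np.round(v,4))
for n in("scene","top"):
    f=r.grab_frame(n); cv2.imwrite(f"pics/{n}0.png",f["frame"][...,::-1]); np.savez(f"pics/{n}0.npz",**f)
    print(n,f["K"].round(1).tolist(),f["world_from_camera"].round(3).tolist())
E
```

```text
clock 0.0
joints [ 1.1579  0.4778  0.0223  1.5564 -0.0115  1.1093 -0.0831]
qvel [-0.0001  0.0018  0.0008  0.0007 -0.0001  0.0007 -0.001 ]
tau [-1.00000e-04 -5.96447e+01  1.60810e+00 -2.81193e+01  1.24000e-02
  9.50000e-03  0.00000e+00]
tcp_pos [ 0.2024 -0.6434  0.2493]
orientation [-3.1034e+00 -4.7670e-01  6.0000e-04]
contact_force [-0.4658 -0.8396 -0.9267]
moment [-0.0048  0.0027 -0.0143]
gripper_force 0.0
grip_width 0.0856
scene [[525.4, 0.0, 324.8], [0.0, 525.4, 236.4], [0.0, 0.0, 1.0]] [[-0.622, -0.595, 0.509, -0.143], [-0.783, 0.487, -0.387, 0.506], [-0.018, -0.639, -0.769, 1.168], [0.0, 0.0, 0.0, 1.0]]
top [[452.1, 0.0, 320.9], [0.0, 452.1, 244.4], [0.0, 0.0, 1.0]] [[-0.007, -0.981, 0.192, 0.396], [-0.999, 0.013, 0.029, -0.07], [-0.031, -0.191, -0.981, 1.184], [0.0, 0.0, 0.0, 1.0]]
```

View pics/top0.png

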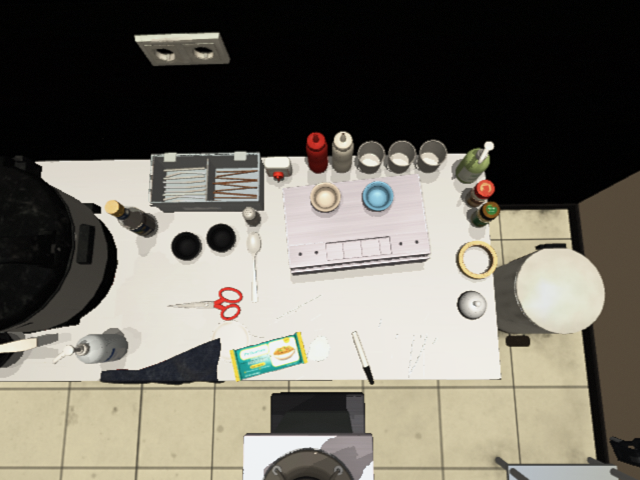

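View pics/scene0.png

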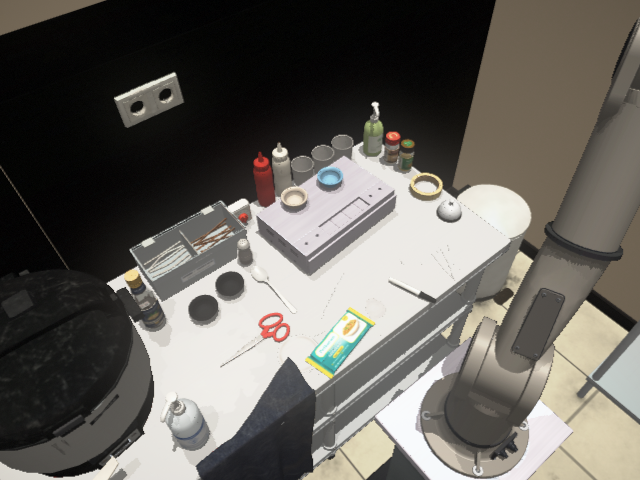

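The top view shows the unit at about cols 285–430, rows 180–272, with its groove at cols 327–392, rows 238–260. The scissors are at (205,303), handles at (230,303) and blades pointing left. The scene view agrees, and the drawer's path looks clear.

```bash
cat > h.py <<'E'
import numpy as np,cv2
def cloud(f):
    K,T,d=f["K"],f["world_from_camera"],f["depth"]
    v,u=np.mgrid[:480,:640]
    P=np.stack([(u-K[0,2])/K[0,0]*d,(v-K[1,2])/K[1,1]*d,d],-1)
    return P@T[:3,:3].T+T[:3,3]
def ray(f,u,v,z):
    K,T=f["K"],f["world_from_camera"]
    d=T[:3,:3]@np.array([(u-K[0,2])/K[0,0],(v-K[1,2])/K[1,1],1]); c=T[:3,3]
    return c+d*(z-c[2])/d[2]
E
python3 - <<'E'
from h import *
for n in("top","scene"):
    f=dict(np.load(f"pics/{n}0.npz")); P=cloud(f); im=f["frame"]
    ok=(f["depth"]>0)
    reg=ok&(P[...,0]>.35)&(P[...,0]<.85)&(abs(P[...,1]+.12)<.3)
    m=reg&(abs(P[...,2]-.08)<.006)
    c=P[m]
    k,lab,st,ce=cv2.connectedComponentsWithStats(m.astype(np.uint8)); i=1+st[1:,4].argmax()
    c=P[lab==i]; print(n,"unit top",cv2.minAreaRect(c[:,:2].astype(np.float32)),np.median(c[:,2]))
    hsv=cv2.cvtColor(im,cv2.COLOR_RGB2HSV)
    red=ok&((hsv[...,0]<8)|(hsv[...,0]>172))&(hsv[...,1]>130)&(hsv[...,2]>80)&(abs(P[...,2])<.025)&(P[...,0]<.6)
    k,lab,st,ce=cv2.connectedComponentsWithStats(cv2.dilate(red.astype(np.uint8),np.ones((3,3)))); i=1+st[1:,4].argmax()
    vv,uu=np.nonzero((lab==i)&red); q=np.array([ray(f,u,v,.007)for u,v in zip(uu,vv)])
    print("red",len(q),q.mean(0),cv2.minAreaRect(q[:,:2].astype(np.float32)))
    # table z near scissors
    print("table z",np.median(P[...,2][ok&(abs(P[...,0]-.4)<.03)&(abs(P[...,1]-.05)<.03)]))
    b=reg&(P[...,2]>.09)&(P[...,2]<.14); k,lab,st,ce=cv2.connectedComponentsWithStats(b.astype(np.uint8))
    for j in range(1,k):
        if st[j,4]>100: print("bowl",P[lab==j].mean(0).round(3))
f=dict(np.load("pics/top0.npz")); a=cv2.resize(f["frame"][225:325,150:270],None,fx=6,fy=5.9,interpolation=cv2.INTER_CUBIC)
b=cv2.resize(f["frame"][225:285,280:435],None,fx=5,fy=5,interpolation=cv2.INTER_CUBIC)
a=a[300:];a=cv2.copyMakeBorder(a[:,:],0,0,0,55,cv2.BORDER_CONSTANT); 
cv2.imwrite("pics/crop1.png",np.vstack([a,b])[:600,:,::-1] if a.shape[1]==b.shape[1] else b[...,::-1]); print(a.shape,b.shape)
E
```

```text
top unit top ((0.6735745668411255, -0.12211695313453674), (0.21027705073356628, 0.35100671648979187), 5.325284004211426) 0.08079883927288933
red 330 [0.47360337 0.20913476 0.007     ] ((0.4732045531272888, 0.21020729839801788), (0.06932971626520157, 0.08309102803468704), 83.2828369140625)
table z 0.0023936528724759487
bowl [ 0.83  -0.031  0.119]
bowl [ 0.831 -0.093  0.12 ]
bowl [ 0.814 -0.411  0.111]
bowl [0.802 0.144 0.104]
bowl [ 0.73  -0.18   0.104]
bowl [ 0.729 -0.048  0.104]
scene unit top ((0.6754792332649231, -0.12421585619449615), (0.21460358798503876, 0.35429731011390686), 5.669010162353516) 0.08078586565663426
red 298 [0.47502114 0.20749939 0.007     ] ((0.4747515022754669, 0.2079520970582962), (0.06876285374164581, 0.08388631045818329), 83.5920639038086)
table z 0.0018671168434788443
bowl [ 0.815 -0.411  0.108]
bowl [ 0.833 -0.086  0.116]
bowl [ 0.833 -0.023  0.116]
bowl [ 0.734 -0.185  0.104]
bowl [ 0.734 -0.054  0.104]
bowl [0.779 0.14  0.1  ]
(290, 775, 3) (300, 775, 3)
```

View pics/crop1.png

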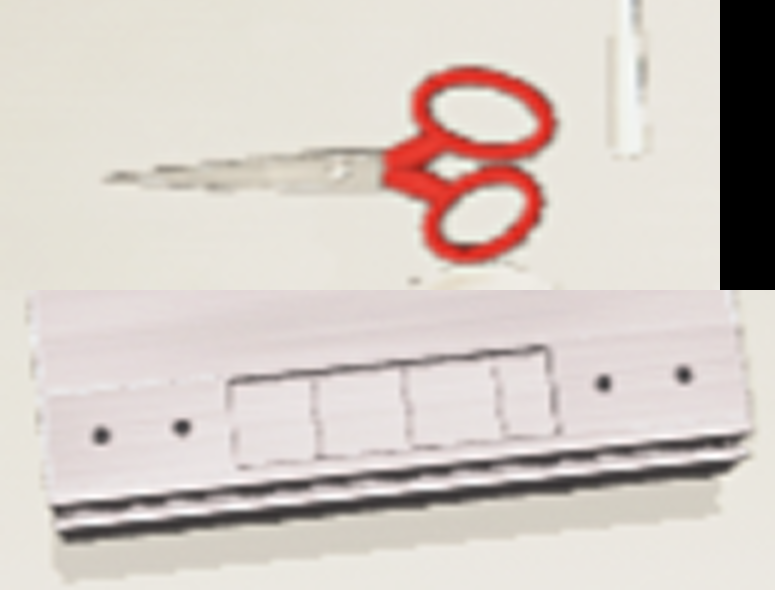

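The crop shows the groove's ends at about crop x 232 and 555, with seams at about 316, 407 and 498. Only the two whole plates in the middle can be the cover. The scissors lie clear, with the pivot at crop (340,170).

```bash
python3 - <<'E'
from h import *
f=dict(np.load("pics/top0.npz")); g=dict(np.load("pics/scene0.npz"))
yaw=np.radians(5.5); o=np.array([.6745,-.1232]); R=np.array([[np.cos(yaw),-np.sin(yaw)],[np.sin(yaw),np.cos(yaw)]])
for n,(a,b) in dict(endL=(235,425),s1=(318,418),s2=(408,407),s3=(502,399),endR=(552,390)).items():
    p=ray(f,280+a/5,225+(b-290)/5,.073)[:2]; print(n,p.round(4),"unit",(R.T@(p-o)).round(4))
for n,f in(("top",f),("scene",g)):
    hsv=cv2.cvtColor(f["frame"],cv2.COLOR_RGB2HSV); P=cloud(f); d=P[...,2]
    near=(P[...,0]>.40)&(P[...,0]<.55)&(P[...,1]>.15)&(P[...,1]<.38)&(f["depth"]>0)
    bg=np.median(f["frame"][near],0); df=np.abs(f["frame"].astype(int)-bg).sum(-1)
    m=near&(df>45); m=cv2.morphologyEx(m.astype(np.uint8),cv2.MORPH_CLOSE,np.ones((3,3)))
    k,lab,st,ce=cv2.connectedComponentsWithStats(m); i=1+st[1:,4].argmax()
    vv,uu=np.nonzero(lab==i); q=np.array([ray(f,u,v,.005)[:2] for u,v in zip(uu,vv)])
    print(n,len(q),"y range",q[:,1].min(),q[:,1].max(),cv2.minAreaRect(q.astype(np.float32)))
    for y in np.arange(.16,.38,.01):
        s=q[abs(q[:,1]-y)<.005]
        if len(s): print(round(y,3),len(s),(s[:,0].min()).round(4),s[:,0].max().round(4),s[:,0].mean().round(4))
E
```

```text
endL [ 0.593  -0.0527] unit [-0.0744  0.078 ]
s1 [ 0.596  -0.0941] unit [-0.0753  0.0365]
s2 [ 0.601 -0.139] unit [-0.0747 -0.0087]
s3 [ 0.6044 -0.1858] unit [-0.0757 -0.0556]
endR [ 0.6087 -0.2108] unit [-0.0739 -0.0809]
top 835 y range 0.16904568168424566 0.368413516449214 ((0.4859139919281006, 0.26433056592941284), (0.1916506290435791, 0.08962275832891464), 75.2306137084961)
0.17 20 0.4549 0.5016 0.4875
0.18 89 0.437 0.5069 0.4719
0.19 82 0.4294 0.5123 0.4683
0.2 62 0.4295 0.515 0.4714
0.21 77 0.4295 0.5151 0.4717
0.22 106 0.4271 0.5152 0.47
0.23 96 0.4348 0.5126 0.4764
0.24 42 0.4581 0.5049 0.4742
0.25 26 0.4607 0.4789 0.4692
0.26 30 0.4608 0.479 0.4704
0.27 32 0.4609 0.4791 0.47
0.28 31 0.461 0.4792 0.4698
0.29 26 0.4611 0.4767 0.4695
0.3 19 0.4638 0.4768 0.4699
0.31 21 0.4613 0.4768 0.4693
0.32 23 0.4613 0.4744 0.4681
0.33 17 0.464 0.4744 0.4683
0.34 16 0.4641 0.472 0.4681
0.35 9 0.4642 0.472 0.4677
0.36 8 0.4669 0.4696 0.4682
0.37 3 0.467 0.4696 0.4679
scene 776 y range 0.16714275684962143 0.36818774467410575 ((0.48819345235824585, 0.2640245854854584), (0.1935303956270218, 0.08954507112503052), 76.88262176513672)
0.17 27 0.4539 0.5067 0.4852
0.18 88 0.44 0.5116 0.4753
0.19 83 0.4277 0.5172 0.4721
0.2 69 0.4304 0.5188 0.4759
0.21 82 0.4297 0.5196 0.4721
0.22 111 0.4314 0.5179 0.473
0.23 81 0.4376 0.513 0.4805
0.24 36 0.4609 0.489 0.4733
0.25 30 0.461 0.4804 0.4704
0.26 30 0.4612 0.482 0.4711
0.27 17 0.4613 0.4813 0.4703
0.28 11 0.4605 0.4783 0.4645
0.29 14 0.4615 0.4807 0.4702
0.3 22 0.4624 0.4792 0.4705
0.31 19 0.4625 0.4785 0.4697
0.32 17 0.4626 0.4754 0.4684
0.33 7 0.4642 0.468 0.4662
0.34 9 0.4643 0.4689 0.4666
0.35 8 0.4644 0.4697 0.4672
0.36 12 0.466 0.4735 0.4694
0.37 3 0.4661 0.4698 0.4678
```

Emit:
arm_command:
  rows:
    - {"fingers": -1,"az": 6}
    - {"fingers": -1,"az": 6}
    - {"fingers": -1,"x": 0.025,"y": -0.026}
    - {"fingers": -1,"x": 0.025,"y": -0.026}
    - {"fingers": -1,"x": 0.025,"y": -0.026}
    - {"fingers": -1,"x": 0.025,"y": -0.026}
    - {"fingers": -1,"x": 0.025,"y": -0.026}
    - {"fingers": -1,"x": 0.025,"y": -0.026}
    - {"fingers": -1,"x": 0.025,"y": -0.026}
    - {"fingers": -1,"x": 0.025,"y": -0.026}

```text
validation failed for argument at $.ro...
```

Emit:
arm_command:
  rows:
    - {"fingers": -1.0,"x": 0.0,"y": 0.0,"z": 0.0,"ax": 0.0,"ay": 0.0,"az": 6.0}
    - {"fingers": -1.0,"x": 0.0,"y": 0.0,"z": 0.0,"ax": 0.0,"ay": 0.0,"az": 6.0}
    - {"fingers": -1.0,"x": 0.025,"y": -0.027,"z": 0.0,"ax": 0.0,"ay": 0.0,"az": 0.0}
    - {"fingers": -1.0,"x": 0.025,"y": -0.027,"z": 0.0,"ax": 0.0,"ay": 0.0,"az": 0.0}
    - {"fingers": -1.0,"x": 0.025,"y": -0.027,"z": 0.0,"ax": 0.0,"ay": 0.0,"az": 0.0}
    - {"fingers": -1.0,"x": 0.025,"y": -0.027,"z": 0.0,"ax": 0.0,"ay": 0.0,"az": 0.0}
    - {"fingers": -1.0,"x": 0.025,"y": -0.027,"z": 0.0,"ax": 0.0,"ay": 0.0,"az": 0.0}
    - {"fingers": -1.0,"x": 0.025,"y": -0.027,"z": 0.0,"ax": 0.0,"ay": 0.0,"az": 0.0}
  grip_force: 30

```text
clock: 0.77
tcp_pos: [0.3371, -0.4666, 0.25]
orientation: [-3.138, -0.15, 0.001]
contact_force: [0.0, -0.4, -0.5]
grip_width: -0.0001
gripper_force: 0.0
```

Emit:
arm_command:
  rows:
    - {"fingers": -1.0,"x": 0.027,"y": -0.0295,"z": 0.0,"ax": 0.0,"ay": 0.0,"az": 0.0}
    - {"fingers": -1.0,"x": 0.027,"y": -0.0295,"z": 0.0,"ax": 0.0,"ay": 0.0,"az": 0.0}
    - {"fingers": -1.0,"x": 0.027,"y": -0.0295,"z": 0.0,"ax": 0.0,"ay": 0.0,"az": 0.0}
    - {"fingers": -1.0,"x": 0.027,"y": -0.0295,"z": 0.0,"ax": 0.0,"ay": 0.0,"az": 0.0}
    - {"fingers": -1.0,"x": 0.027,"y": -0.0295,"z": 0.0,"ax": 0.0,"ay": 0.0,"az": 0.0}
    - {"fingers": -1.0,"x": 0.027,"y": -0.0295,"z": 0.0,"ax": 0.0,"ay": 0.0,"az": 0.0}
    - {"fingers": -1.0,"x": 0.027,"y": -0.0295,"z": 0.01,"ax": 0.0,"ay": 0.0,"az": 0.0}
    - {"fingers": -1.0,"x": 0.027,"y": -0.0295,"z": 0.01,"ax": 0.0,"ay": 0.0,"az": 0.0}
    - {"fingers": -1.0,"x": 0.027,"y": -0.0295,"z": 0.01,"ax": 0.0,"ay": 0.0,"az": 0.0}
    - {"fingers": -1.0,"x": 0.027,"y": -0.0295,"z": 0.01,"ax": 0.0,"ay": 0.0,"az": 0.0}

```text
clock: 1.6
tcp_pos: [0.5778, -0.1473, 0.2096]
orientation: [-3.138, -0.149, 0.001]
contact_force: [1.0, -0.4, -0.3]
grip_width: 0.0002
gripper_force: 0.0
```

Emit:
arm_command:
  rows:
    - {"fingers": -1.0,"x": 0.015,"y": -0.017,"z": 0.025,"ax": 0.0,"ay": 0.0,"az": 0.0}
    - {"fingers": -1.0,"x": 0.013,"y": -0.014,"z": 0.025,"ax": 0.0,"ay": 0.0,"az": 0.0}
    - {"fingers": -1.0,"x": 0.0,"y": 0.0,"z": 0.03,"ax": 0.0,"ay": 0.0,"az": 0.0}
    - {"fingers": -1.0,"x": 0.0,"y": 0.0,"z": 0.02,"ax": 0.0,"ay": 0.0,"az": 0.0}
    - {"fingers": -1.0,"x": 0.0,"y": 0.0,"z": 0.0,"ax": 0.0,"ay": 0.0,"az": 0.0}
    - {"fingers": -1.0,"x": 0.0,"y": 0.0,"z": 0.0,"ax": 0.0,"ay": 0.0,"az": 0.0}

```text
clock: 2.1
tcp_pos: [0.6011, -0.1155, 0.1093]
orientation: [-3.138, -0.15, 0.005]
contact_force: [-0.5, -0.2, 0.8]
grip_width: 0.0002
gripper_force: 0.0
```

Emit:
arm_command:
  rows:
    - {"fingers": -1.0,"x": 0.0,"y": 0.0,"z": 0.008,"ax": 0.0,"ay": 0.0,"az": 0.0}
    - {"fingers": -1.0,"x": 0.0,"y": 0.0,"z": 0.006,"ax": 0.0,"ay": 0.0,"az": 0.0}
    - {"fingers": -1.0,"x": 0.0,"y": 0.0,"z": 0.001,"ax": 0.0,"ay": 0.0,"az": 0.0}
    - {"fingers": -1.0,"x": 0.0,"y": 0.0,"z": 0.001,"ax": 0.0,"ay": 0.0,"az": 0.0}
    - {"fingers": -1.0,"x": 0.0,"y": 0.0,"z": 0.0,"ax": 0.0,"ay": 0.0,"az": 0.0}

```text
clock: 2.52
tcp_pos: [0.6023, -0.1156, 0.0947]
orientation: [3.138, 0.149, 0.001]
contact_force: [0.1, -0.5, 0.5]
grip_width: -0.0006
gripper_force: 0.0
```

Emit:
arm_command:
  rows:
    - {"fingers": -1.0,"x": 0.0,"y": 0.0,"z": 0.001,"ax": 0.0,"ay": 0.0,"az": 0.0}
    - {"fingers": -1.0,"x": 0.0,"y": 0.0,"z": 0.0005,"ax": 0.0,"ay": 0.0,"az": 0.0}
    - {"fingers": -1.0,"x": 0.0,"y": 0.0,"z": 0.0,"ax": 0.0,"ay": 0.0,"az": 0.0}

```text
clock: 2.77
tcp_pos: [0.6021, -0.1155, 0.0929]
orientation: [3.138, 0.15, 0.0]
contact_force: [-0.1, 0.4, 0.3]
grip_width: -0.0001
gripper_force: 0.0
```

Emit:
arm_command:
  rows:
    - {"fingers": -1.0,"x": 0.0,"y": 0.0,"z": 0.001,"ax": 0.0,"ay": 0.0,"az": 0.0}
    - {"fingers": -1.0,"x": 0.0,"y": 0.0,"z": 0.0005,"ax": 0.0,"ay": 0.0,"az": 0.0}
    - {"fingers": -1.0,"x": 0.0,"y": 0.0,"z": 0.0,"ax": 0.0,"ay": 0.0,"az": 0.0}

```text
clock: 3.02
tcp_pos: [0.6021, -0.1154, 0.0912]
orientation: [-3.138, -0.15, 0.0]
contact_force: [-0.2, 1.0, 0.9]
grip_width: 0.0
gripper_force: 0.0
```

Emit:
arm_command:
  rows:
    - {"fingers": -1.0,"x": 0.0,"y": 0.0,"z": 0.0007,"ax": 0.0,"ay": 0.0,"az": 0.0}
    - {"fingers": -1.0,"x": 0.0,"y": 0.0,"z": 0.0,"ax": 0.0,"ay": 0.0,"az": 0.0}

```text
clock: 3.18
tcp_pos: [0.6021, -0.1155, 0.0908]
orientation: [3.138, 0.15, 0.0]
contact_force: [-1.4, -0.3, 3.3]
grip_width: 0.0003
gripper_force: 1.5
```

Emit:
arm_command:
  rows:
    - {"fingers": -1.0,"x": 0.0,"y": 0.0,"z": 0.0006,"ax": 0.0,"ay": 0.0,"az": 0.0}
    - {"fingers": -1.0,"x": 0.0,"y": 0.0,"z": 0.0,"ax": 0.0,"ay": 0.0,"az": 0.0}

```text
clock: 3.35
tcp_pos: [0.6021, -0.1155, 0.0904]
orientation: [3.138, 0.15, 0.0]
contact_force: [-1.3, -0.9, 6.5]
grip_width: -0.0001
gripper_force: 2.9
```

Emit:
arm_command:
  rows:
    - {"fingers": -1.0,"x": 0.0,"y": 0.0,"z": 0.0006,"ax": 0.0,"ay": 0.0,"az": 0.0}
    - {"fingers": -1.0,"x": 0.0,"y": 0.0,"z": 0.0,"ax": 0.0,"ay": 0.0,"az": 0.0}

```text
clock: 3.52
tcp_pos: [0.6021, -0.1155, 0.0901]
orientation: [3.138, 0.15, 0.0]
contact_force: [-3.8, 1.3, 9.0]
grip_width: -0.0001
gripper_force: 4.1
```

Plate 1 is stiff (9 N for about 1 mm), so it isn't the cover. Next is the other plate.

Emit:
arm_command:
  rows:
    - {"fingers": -1.0,"x": 0.0,"y": 0.0,"z": -0.006,"ax": 0.0,"ay": 0.0,"az": 0.0}
    - {"fingers": -1.0,"x": 0.0,"y": 0.016,"z": 0.0,"ax": 0.0,"ay": 0.0,"az": 0.0}
    - {"fingers": -1.0,"x": 0.0,"y": 0.016,"z": 0.0,"ax": 0.0,"ay": 0.0,"az": 0.0}
    - {"fingers": -1.0,"x": 0.0,"y": 0.0145,"z": 0.0,"ax": 0.0,"ay": 0.0,"az": 0.0}
    - {"fingers": -1.0,"x": 0.0,"y": 0.0,"z": 0.002,"ax": 0.0,"ay": 0.0,"az": 0.0}
    - {"fingers": -1.0,"x": 0.0,"y": 0.0,"z": 0.002,"ax": 0.0,"ay": 0.0,"az": 0.0}
    - {"fingers": -1.0,"x": 0.0,"y": 0.0,"z": 0.0,"ax": 0.0,"ay": 0.0,"az": 0.0}

```text
clock: 4.1
tcp_pos: [0.6062, -0.161, 0.0909]
orientation: [-3.137, -0.15, 0.001]
contact_force: [-0.4, -0.5, 1.3]
grip_width: -0.0005
gripper_force: 0.8
```

Emit:
arm_command:
  rows:
    - {"fingers": -1.0,"x": 0.0,"y": 0.0,"z": 0.0012,"ax": 0.0,"ay": 0.0,"az": 0.0}
    - {"fingers": -1.0,"x": 0.0,"y": 0.0,"z": 0.0,"ax": 0.0,"ay": 0.0,"az": 0.0}

```text
clock: 4.27
tcp_pos: [0.6065, -0.1607, 0.0901]
orientation: [-3.137, -0.152, 0.0]
contact_force: [-0.5, -0.8, 1.9]
grip_width: -0.0
gripper_force: 0.8
```

Emit:
arm_command:
  rows:
    - {"fingers": -1.0,"x": 0.0,"y": 0.0,"z": 0.001,"ax": 0.0,"ay": 0.0,"az": 0.0}
    - {"fingers": -1.0,"x": 0.0,"y": 0.0,"z": 0.0,"ax": 0.0,"ay": 0.0,"az": 0.0}

```text
clock: 4.43
tcp_pos: [0.6066, -0.1607, 0.0891]
orientation: [-3.137, -0.151, 0.0]
contact_force: [-0.5, 2.2, 2.6]
grip_width: 0.0002
gripper_force: 0.9
```

This one yields at about 2 N, so it is the cover. Pressing on.

Emit:
arm_command:
  rows:
    - {"fingers": -1.0,"x": 0.0,"y": 0.0,"z": 0.0015,"ax": 0.0,"ay": 0.0,"az": 0.0}
    - {"fingers": -1.0,"x": 0.0,"y": 0.0,"z": 0.0015,"ax": 0.0,"ay": 0.0,"az": 0.0}
    - {"fingers": -1.0,"x": 0.0,"y": 0.0,"z": 0.001,"ax": 0.0,"ay": 0.0,"az": 0.0}
    - {"fingers": -1.0,"x": 0.0,"y": 0.0,"z": 0.001,"ax": 0.0,"ay": 0.0,"az": 0.0}
    - {"fingers": -1.0,"x": 0.0,"y": 0.0,"z": 0.0,"ax": 0.0,"ay": 0.0,"az": 0.0}

```text
clock: 4.85
tcp_pos: [0.6067, -0.161, 0.0844]
orientation: [-3.137, -0.15, -0.0]
contact_force: [-1.2, 2.6, 5.6]
grip_width: 0.0
gripper_force: 2.5
```

Emit:
arm_command:
  rows:
    - {"fingers": -1.0,"x": 0.0,"y": 0.0,"z": 0.001,"ax": 0.0,"ay": 0.0,"az": 0.0}
    - {"fingers": -1.0,"x": 0.0,"y": 0.0,"z": 0.001,"ax": 0.0,"ay": 0.0,"az": 0.0}
    - {"fingers": -1.0,"x": 0.0,"y": 0.0,"z": 0.0,"ax": 0.0,"ay": 0.0,"az": 0.0}

```text
clock: 5.1
tcp_pos: [0.6068, -0.161, 0.0825]
orientation: [-3.137, -0.15, -0.001]
contact_force: [-1.2, 2.9, 5.3]
grip_width: 0.0001
gripper_force: 2.4
```

Emit:
arm_command:
  rows:
    - {"fingers": -1.0,"x": 0.0,"y": 0.0,"z": 0.001,"ax": 0.0,"ay": 0.0,"az": 0.0}
    - {"fingers": -1.0,"x": 0.0,"y": 0.0,"z": 0.001,"ax": 0.0,"ay": 0.0,"az": 0.0}
    - {"fingers": -1.0,"x": 0.0,"y": 0.0,"z": 0.0005,"ax": 0.0,"ay": 0.0,"az": 0.0}
    - {"fingers": -1.0,"x": 0.0,"y": 0.0,"z": 0.0,"ax": 0.0,"ay": 0.0,"az": 0.0}
    - {"fingers": -1.0,"x": 0.0,"y": 0.0,"z": 0.0,"ax": 0.0,"ay": 0.0,"az": 0.0}
    - {"fingers": -1.0,"x": 0.0,"y": 0.0,"z": 0.0,"ax": 0.0,"ay": 0.0,"az": 0.0}

```text
clock: 5.6
tcp_pos: [0.6068, -0.1612, 0.0802]
orientation: [-3.138, -0.15, -0.001]
contact_force: [-2.4, 3.0, 7.9]
grip_width: -0.0001
gripper_force: 3.7
```

```bash
cat >> h.py <<'E'
def drawer(f):
    P=cloud(f); yaw=np.radians(5.5); o=np.array([.6745,-.1232]); R=np.array([[np.cos(yaw),-np.sin(yaw)],[np.sin(yaw),np.cos(yaw)]])
    q=(P[...,:2]-o)@R; m=(f["depth"]>0)&(P[...,2]>.055)&(P[...,2]<.073)&(q[...,0]<-.1)&(q[...,0]>-.26)&(abs(q[...,1])<.18)
    print("drawer top rim n",m.sum(),"unit x min/med/max",np.percentile(q[m][:,0],[5,50,95]).round(4)) if m.sum() else print("none")
E
python3 - <<'E'
from bench import r
from h import *
f=r.grab_frame("top"); drawer(f); print(r.get_obs()["contact_force"])
cv2.imwrite("pics/top1.png",f["frame"][...,::-1])
E
```

```text
drawer top rim n 300 unit x min/med/max [-0.181  -0.1773 -0.105 ]
[-2.75549191  3.26096652  8.15269601]
```

Emit:
arm_command:
  rows:
    - {"fingers": -1.0,"x": 0.0,"y": 0.0,"z": -0.02,"ax": 0.0,"ay": 0.0,"az": 0.0}
    - {"fingers": -1.0,"x": 0.0,"y": 0.0,"z": -0.03,"ax": 0.0,"ay": 0.0,"az": 0.0}
    - {"fingers": -1.0,"x": 0.0,"y": 0.0,"z": -0.04,"ax": 0.0,"ay": 0.0,"az": 0.0}
    - {"fingers": -1.0,"x": 0.0,"y": 0.0,"z": -0.04,"ax": 0.0,"ay": 0.0,"az": 0.0}

```text
clock: 5.98
tcp_pos: [0.6055, -0.1623, 0.2099]
orientation: [-3.138, -0.149, 0.004]
contact_force: [1.2, -0.5, 0.3]
grip_width: 0.0004
gripper_force: 0.0
```

```bash
python3 - <<'E'
from bench import r
from h import *
f=r.grab_frame("top"); drawer(f); o=r.get_obs();print(o["joints"].round(3),o["tcp_pos"])
cv2.imwrite("pics/top2.png",f["frame"][120:400,150:510][...,::-1].repeat(2,0).repeat(2,1))
E
```

```text
drawer top rim n 256 unit x min/med/max [-0.2321 -0.2282 -0.1049]
[ 0.297  0.437 -0.181  1.695  0.092  1.007 -1.391] [ 0.61020423 -0.16313879  0.21953442]
```

View pics/top2.png

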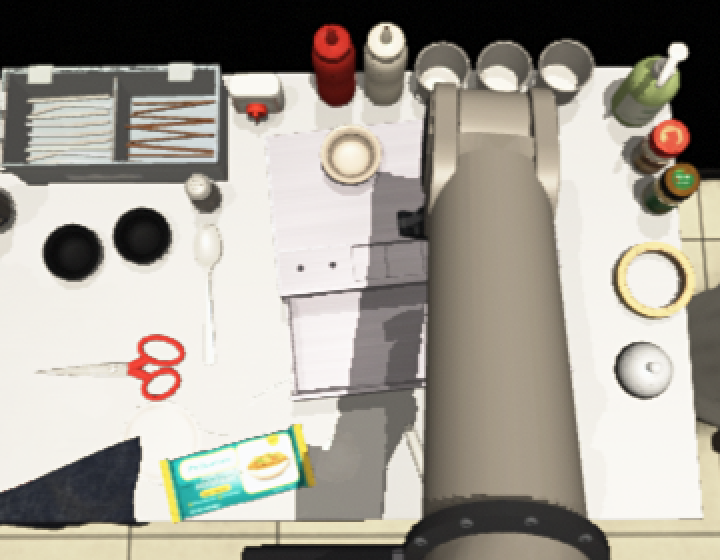

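The drawer is out: its rim is visible and its front sits at unit x of about -0.232. It lies clear of the spoon, and the scissors are undisturbed. Next, the arm goes to the scissors.

Emit:
arm_command:
  rows:
    - {"fingers": 0.0,"x": -0.009,"y": -0.038,"z": 0.0,"ax": 0.0,"ay": 0.0,"az": 0.0}
    - {"fingers": 0.0,"x": -0.009,"y": -0.038,"z": 0.0,"ax": 0.0,"ay": 0.0,"az": 0.0}
    - {"fingers": 0.0,"x": -0.009,"y": -0.038,"z": 0.0,"ax": 0.0,"ay": 0.0,"az": 0.0}
    - {"fingers": 0.0,"x": -0.009,"y": -0.038,"z": 0.0,"ax": 0.0,"ay": 0.0,"az": 0.0}
    - {"fingers": 0.0,"x": -0.009,"y": -0.038,"z": 0.0,"ax": 0.0,"ay": 0.0,"az": 0.0}
    - {"fingers": 0.0,"x": -0.009,"y": -0.038,"z": 0.0,"ax": 0.0,"ay": 0.0,"az": 0.0}
    - {"fingers": 0.0,"x": -0.009,"y": -0.038,"z": 0.0,"ax": 0.0,"ay": 0.0,"az": 0.0}
    - {"fingers": 0.0,"x": -0.009,"y": -0.038,"z": 0.0,"ax": 0.0,"ay": 0.0,"az": 0.0}
    - {"fingers": 0.0,"x": -0.009,"y": -0.038,"z": 0.0,"ax": 0.0,"ay": 0.0,"az": 0.0}
    - {"fingers": 0.0,"x": -0.009,"y": -0.038,"z": 0.0,"ax": 0.0,"ay": 0.0,"az": 0.0}

```text
clock: 6.87
tcp_pos: [0.4801, 0.209, 0.2094]
orientation: [3.138, 0.148, 0.001]
contact_force: [0.4, 1.5, -0.2]
grip_width: 0.0428
gripper_force: 0.0
```

Emit:
arm_command:
  rows:
    - {"fingers": 0.0,"x": -0.005,"y": -0.022,"z": 0.0,"ax": 0.0,"ay": 0.0,"az": -7.0}
    - {"fingers": 0.0,"x": -0.005,"y": -0.022,"z": 0.0,"ax": 0.0,"ay": 0.0,"az": -7.0}
    - {"fingers": 0.0,"x": 0.0,"y": 0.0,"z": 0.0,"ax": 0.0,"ay": 0.0,"az": -7.0}
    - {"fingers": 0.0,"x": 0.0,"y": 0.0,"z": 0.0,"ax": 0.0,"ay": 0.0,"az": -7.0}
    - {"fingers": 0.0,"x": 0.0,"y": 0.0,"z": 0.0,"ax": 0.0,"ay": 0.0,"az": -7.0}
    - {"fingers": 0.0,"x": 0.0,"y": 0.0,"z": 0.0,"ax": 0.0,"ay": 0.0,"az": -7.0}
    - {"fingers": 0.0,"x": 0.0,"y": 0.0,"z": 0.0,"ax": 0.0,"ay": 0.0,"az": -7.0}
    - {"fingers": 0.0,"x": 0.0,"y": 0.0,"z": 0.0,"ax": 0.0,"ay": 0.0,"az": -7.0}
    - {"fingers": 0.0,"x": 0.0,"y": 0.0,"z": 0.0,"ax": 0.0,"ay": 0.0,"az": -7.0}
    - {"fingers": 0.0,"x": 0.0,"y": 0.0,"z": 0.0,"ax": 0.0,"ay": 0.0,"az": -7.0}

```text
clock: 7.7
tcp_pos: [0.4643, 0.2492, 0.2092]
orientation: [2.479, 1.929, -0.0]
contact_force: [0.8, 0.2, 0.1]
grip_width: 0.0426
gripper_force: 0.0
```

Emit:
arm_command:
  rows:
    - {"fingers": 0.0,"x": 0.0,"y": 0.0,"z": 0.03,"ax": 0.0,"ay": 0.0,"az": -7.0}
    - {"fingers": 0.0,"x": 0.0,"y": 0.0,"z": 0.03,"ax": 0.0,"ay": 0.0,"az": -7.0}
    - {"fingers": 0.0,"x": 0.0,"y": 0.0,"z": 0.0,"ax": 0.0,"ay": 0.0,"az": -2.0}
    - {"fingers": 0.0,"x": 0.0,"y": 0.0,"z": 0.0,"ax": 0.0,"ay": 0.0,"az": 0.0}
    - {"fingers": 0.0,"x": 0.0,"y": 0.0,"z": 0.0,"ax": 0.0,"ay": 0.0,"az": 0.0}

```text
clock: 8.12
tcp_pos: [0.4643, 0.2495, 0.1494]
orientation: [-2.195, -2.247, 0.0]
contact_force: [0.6, 0.6, 0.6]
grip_width: 0.0428
gripper_force: 0.0
```

Emit:
arm_command:
  rows:
    - {"fingers": 0.0,"x": 0.0005,"y": 0.006,"z": 0.02,"ax": 0.0,"ay": 0.0,"az": 0.0}
    - {"fingers": 0.0,"x": 0.0,"y": 0.0,"z": 0.03,"ax": 0.0,"ay": 0.0,"az": 0.0}
    - {"fingers": 0.0,"x": 0.0,"y": 0.0,"z": 0.03,"ax": 0.0,"ay": 0.0,"az": 0.0}
    - {"fingers": 0.0,"x": 0.0,"y": 0.0,"z": 0.02,"ax": 0.0,"ay": 0.0,"az": 0.0}
    - {"fingers": 0.0,"x": 0.0,"y": 0.0,"z": 0.015,"ax": 0.0,"ay": 0.0,"az": 0.0}
    - {"fingers": 0.0,"x": 0.0,"y": 0.0,"z": 0.008,"ax": 0.0,"ay": 0.0,"az": 0.0}
    - {"fingers": 0.0,"x": 0.0,"y": 0.0,"z": 0.004,"ax": 0.0,"ay": 0.0,"az": 0.0}
    - {"fingers": 0.0,"x": 0.0,"y": 0.0,"z": 0.0,"ax": 0.0,"ay": 0.0,"az": 0.0}

```text
clock: 8.78
tcp_pos: [0.4704, 0.2507, 0.0229]
orientation: [2.193, 2.249, 0.001]
contact_force: [0.3, -0.2, -1.0]
grip_width: 0.0429
gripper_force: 0.0
```

```bash
python3 - <<'E'
from bench import r
from h import *
o=r.get_obs();print(o["tcp_pos"].round(4),o["contact_force"].round(2))
f=r.grab_frame("scene"); cv2.imwrite("pics/s3.png",cv2.resize(f["frame"][260:400,180:360],None,fx=4,fy=4,interpolation=cv2.INTER_CUBIC)[...,::-1])
E
```

```text
[0.4704 0.2507 0.0229] [ 0.29 -0.2  -0.96]
```

View pics/s3.png

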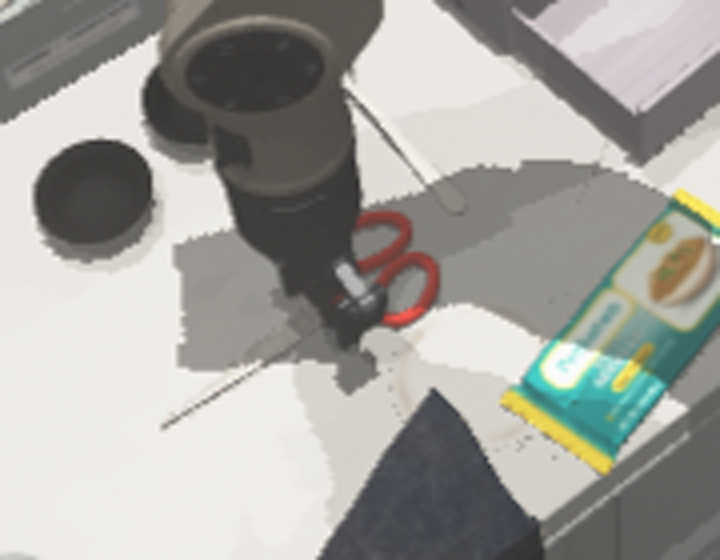

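The gripper straddles the blades just ahead of the handles, at about (345,330) in the crop. Closing now.

Emit:
arm_command:
  rows:
    - {"fingers": -0.3,"x": 0.0,"y": 0.0,"z": 0.0015,"ax": 0.0,"ay": 0.0,"az": 0.0}
    - {"fingers": -0.5,"x": 0.0,"y": 0.0,"z": 0.001,"ax": 0.0,"ay": 0.0,"az": 0.0}
    - {"fingers": -1.0,"x": 0.0,"y": 0.0,"z": 0.0,"ax": 0.0,"ay": 0.0,"az": 0.0}
    - {"fingers": -1.0,"x": 0.0,"y": 0.0,"z": 0.0,"ax": 0.0,"ay": 0.0,"az": 0.0}
    - {"fingers": -1.0,"x": 0.0,"y": 0.0,"z": 0.0,"ax": 0.0,"ay": 0.0,"az": 0.0}
    - {"fingers": -1.0,"x": 0.0,"y": 0.0,"z": 0.0,"ax": 0.0,"ay": 0.0,"az": 0.0}
  grip_force: 50

```text
clock: 9.33
tcp_pos: [0.4706, 0.2507, 0.0209]
orientation: [2.193, 2.249, 0.002]
contact_force: [0.2, -0.6, 5.8]
grip_width: 0.0135
gripper_force: 48.9
```

Emit:
arm_command:
  rows:
    - {"fingers": -1.0,"x": 0.0,"y": 0.0,"z": -0.01,"ax": 0.0,"ay": 0.0,"az": 0.0}
    - {"fingers": -1.0,"x": 0.0,"y": 0.0,"z": -0.02,"ax": 0.0,"ay": 0.0,"az": 0.0}
    - {"fingers": -1.0,"x": 0.0,"y": 0.0,"z": -0.03,"ax": 0.0,"ay": 0.0,"az": 0.0}
    - {"fingers": -1.0,"x": 0.0,"y": 0.0,"z": -0.03,"ax": 0.0,"ay": 0.0,"az": -2.0}
    - {"fingers": -1.0,"x": 0.0,"y": 0.0,"z": -0.03,"ax": 0.0,"ay": 0.0,"az": -2.0}
    - {"fingers": -1.0,"x": 0.0,"y": 0.0,"z": 0.0,"ax": 0.0,"ay": 0.0,"az": 0.0}
    - {"fingers": -1.0,"x": 0.0,"y": 0.0,"z": 0.0,"ax": 0.0,"ay": 0.0,"az": 0.0}

```text
clock: 9.92
tcp_pos: [0.4709, 0.2509, 0.1422]
orientation: [2.113, 2.323, 0.005]
contact_force: [-0.9, -0.7, -0.8]
grip_width: 0.0128
gripper_force: 48.8
```

Emit:
arm_command:
  rows:
    - {"fingers": -1.0,"x": -0.02,"y": 0.0,"z": 0.0,"ax": 0.0,"ay": 0.0,"az": 0.0}
    - {"fingers": -1.0,"x": -0.037,"y": 0.0,"z": 0.0,"ax": 0.0,"ay": 0.0,"az": 0.0}
    - {"fingers": -1.0,"x": -0.037,"y": 0.0,"z": 0.0,"ax": 0.0,"ay": 0.0,"az": 0.0}
    - {"fingers": -1.0,"x": -0.037,"y": 0.0,"z": 0.0,"ax": 0.0,"ay": 0.0,"az": 0.0}
    - {"fingers": -1.0,"x": -0.037,"y": 0.0,"z": 0.0,"ax": 0.0,"ay": 0.0,"az": 0.0}
    - {"fingers": -1.0,"x": -0.037,"y": 0.0,"z": 0.0,"ax": 0.0,"ay": 0.0,"az": 0.0}
    - {"fingers": -1.0,"x": -0.037,"y": 0.0,"z": 0.0,"ax": 0.0,"ay": 0.0,"az": 0.0}
    - {"fingers": -1.0,"x": -0.037,"y": 0.0,"z": 0.0,"ax": 0.0,"ay": 0.0,"az": 0.0}
    - {"fingers": -1.0,"x": -0.037,"y": 0.0,"z": 0.0,"ax": 0.0,"ay": 0.0,"az": 0.0}
    - {"fingers": -1.0,"x": -0.037,"y": 0.0,"z": 0.0,"ax": 0.0,"ay": 0.0,"az": 0.0}

```text
clock: 10.75
tcp_pos: [0.5023, -0.1028, 0.1391]
orientation: [-2.112, -2.323, 0.002]
contact_force: [0.4, -0.3, -0.6]
grip_width: 0.0126
gripper_force: 48.8
```

Emit:
arm_command:
  rows:
    - {"fingers": -1.0,"x": -0.034,"y": 0.001,"z": 0.0,"ax": 0.0,"ay": 0.0,"az": 0.0}
    - {"fingers": -1.0,"x": -0.022,"y": 0.001,"z": 0.0,"ax": 0.0,"ay": 0.0,"az": 0.0}
    - {"fingers": -1.0,"x": 0.0,"y": 0.0,"z": 0.02,"ax": 0.0,"ay": 0.0,"az": 0.0}
    - {"fingers": -1.0,"x": 0.0,"y": 0.0,"z": 0.0,"ax": 0.0,"ay": 0.0,"az": 0.0}
    - {"fingers": -1.0,"x": 0.0,"y": 0.0,"z": 0.0,"ax": 0.0,"ay": 0.0,"az": 0.0}

```text
clock: 11.17
tcp_pos: [0.5091, -0.1558, 0.1186]
orientation: [-2.11, -2.322, 0.003]
contact_force: [-0.7, 1.2, 0.2]
grip_width: 0.0131
gripper_force: 48.8
```

```bash
python3 - <<'E'
from bench import r
from h import *
o=r.get_obs();print(o["tcp_pos"].round(4),o["joints"].round(2))
f=r.grab_frame("scene"); drawer(f); cv2.imwrite("pics/s4.png",cv2.resize(f["frame"][150:330,220:440],None,fx=3.3,fy=3.3,interpolation=cv2.INTER_CUBIC)[...,::-1])
E
```

```text
[ 0.5091 -0.1558  0.1186] [ 0.61  0.47 -0.53  1.98  0.33  0.78 -0.02]
drawer top rim n 647 unit x min/med/max [-0.2311 -0.2269 -0.1011]
```

View pics/s4.png

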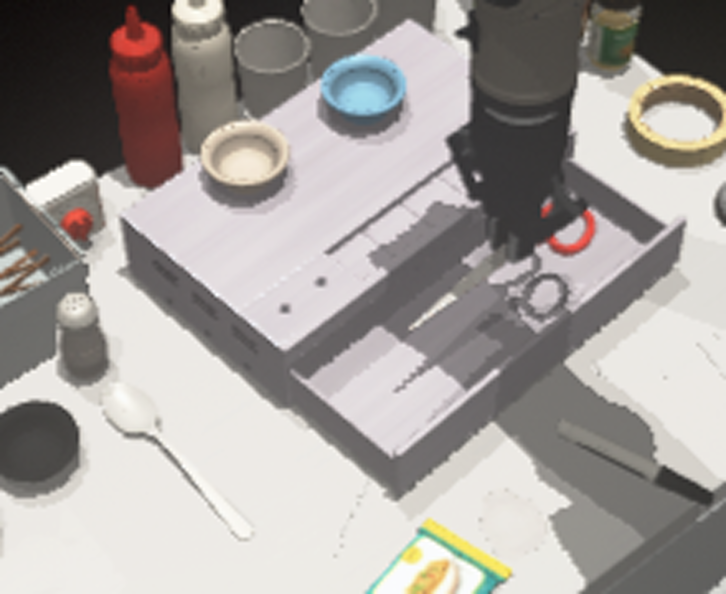

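The scissors hang over the tray, aligned with it, handles to the right. Lowering them.

Emit:
arm_command:
  rows:
    - {"fingers": -1.0,"x": 0.0,"y": 0.001,"z": 0.02,"ax": 0.0,"ay": 0.0,"az": 0.0}
    - {"fingers": -1.0,"x": 0.0,"y": 0.001,"z": 0.02,"ax": 0.0,"ay": 0.0,"az": 0.0}
    - {"fingers": -1.0,"x": 0.0,"y": 0.0,"z": 0.02,"ax": 0.0,"ay": 0.0,"az": 0.0}
    - {"fingers": -1.0,"x": 0.0,"y": 0.0,"z": 0.012,"ax": 0.0,"ay": 0.0,"az": 0.0}
    - {"fingers": -1.0,"x": 0.0,"y": 0.0,"z": 0.007,"ax": 0.0,"ay": 0.0,"az": 0.0}
    - {"fingers": -1.0,"x": 0.0,"y": 0.0,"z": 0.004,"ax": 0.0,"ay": 0.0,"az": 0.0}
    - {"fingers": -1.0,"x": 0.0,"y": 0.0,"z": 0.0,"ax": 0.0,"ay": 0.0,"az": 0.0}
    - {"fingers": -1.0,"x": 0.0,"y": 0.0,"z": 0.0,"ax": 0.0,"ay": 0.0,"az": 0.0}

```text
clock: 11.88
tcp_pos: [0.5135, -0.1562, 0.0379]
orientation: [2.112, 2.325, 0.001]
contact_force: [1.5, 0.2, -0.6]
grip_width: 0.0132
gripper_force: 48.8
```

Emit:
arm_command:
  rows:
    - {"fingers": -1.0,"x": 0.0,"y": 0.0,"z": 0.002,"ax": 0.0,"ay": 0.0,"az": 0.0}
    - {"fingers": -1.0,"x": 0.0,"y": 0.0,"z": 0.002,"ax": 0.0,"ay": 0.0,"az": 0.0}
    - {"fingers": -1.0,"x": 0.0,"y": 0.0,"z": 0.0,"ax": 0.0,"ay": 0.0,"az": 0.0}
    - {"fingers": -1.0,"x": 0.0,"y": 0.0,"z": 0.0,"ax": 0.0,"ay": 0.0,"az": 0.0}

```text
clock: 12.22
tcp_pos: [0.5131, -0.1565, 0.0334]
orientation: [2.113, 2.324, 0.0]
contact_force: [-0.2, 0.2, -0.4]
grip_width: 0.0129
gripper_force: 48.9
```

Emit:
arm_command:
  rows:
    - {"fingers": -1.0,"x": 0.0,"y": 0.0,"z": 0.0008,"ax": 0.0,"ay": 0.0,"az": 0.0}
    - {"fingers": -0.4,"x": 0.0,"y": 0.0,"z": 0.0,"ax": 0.0,"ay": 0.0,"az": 0.0}
    - {"fingers": -0.2,"x": 0.0,"y": 0.0,"z": 0.0,"ax": 0.0,"ay": 0.0,"az": 0.0}
    - {"fingers": -0.2,"x": 0.0,"y": 0.0,"z": 0.0,"ax": 0.0,"ay": 0.0,"az": 0.0}
    - {"fingers": -0.2,"x": 0.0,"y": 0.0,"z": 0.0,"ax": 0.0,"ay": 0.0,"az": 0.0}

```text
clock: 12.63
tcp_pos: [0.513, -0.1563, 0.0324]
orientation: [2.113, 2.325, 0.0]
contact_force: [0.1, 0.2, 0.0]
grip_width: 0.0346
gripper_force: 0.0
```

Emit:
arm_command:
  rows:
    - {"fingers": -0.2,"x": 0.0,"y": 0.0,"z": -0.01,"ax": 0.0,"ay": 0.0,"az": 0.0}
    - {"fingers": -0.2,"x": 0.0,"y": 0.0,"z": -0.02,"ax": 0.0,"ay": 0.0,"az": 0.0}
    - {"fingers": -0.2,"x": 0.0,"y": 0.0,"z": -0.04,"ax": 0.0,"ay": 0.0,"az": 0.0}
    - {"fingers": -1.0,"x": 0.0,"y": 0.0,"z": -0.04,"ax": 0.0,"ay": 0.0,"az": 0.0}
    - {"fingers": -1.0,"x": 0.0,"y": -0.02,"z": -0.02,"ax": 0.0,"ay": 0.0,"az": 0.0}
    - {"fingers": -1.0,"x": 0.0,"y": -0.04,"z": 0.0,"ax": 0.0,"ay": 0.0,"az": 0.0}
    - {"fingers": -1.0,"x": 0.0,"y": -0.03,"z": 0.0,"ax": 0.0,"ay": 0.0,"az": 0.0}
    - {"fingers": -1.0,"x": 0.0,"y": 0.0,"z": 0.0,"ax": 0.0,"ay": 0.0,"az": 0.0}
    - {"fingers": -1.0,"x": 0.0,"y": 0.0,"z": 0.0,"ax": 0.0,"ay": 0.0,"az": 0.0}

```text
clock: 13.38
tcp_pos: [0.4218, -0.1655, 0.1631]
orientation: [2.114, 2.323, -0.002]
contact_force: [1.2, -0.1, 0.1]
grip_width: -0.0001
gripper_force: 0.0
```

```bash
python3 - <<'E'
from bench import r
from h import *
o=r.get_obs();print(o["tcp_pos"].round(4),o["joints"].round(2))
f=r.grab_frame("scene"); drawer(f); cv2.imwrite("pics/s5.png",cv2.resize(f["frame"][150:330,220:440],None,fx=3.3,fy=3.3,interpolation=cv2.INTER_CUBIC)[...,::-1])
E
```

```text
[ 0.4218 -0.1655  0.1631] [ 0.75  0.28 -0.59  2.12  0.22  0.79  0.12]
drawer top rim n 613 unit x min/med/max [-0.2311 -0.2261 -0.1009]
```

View pics/s5.png

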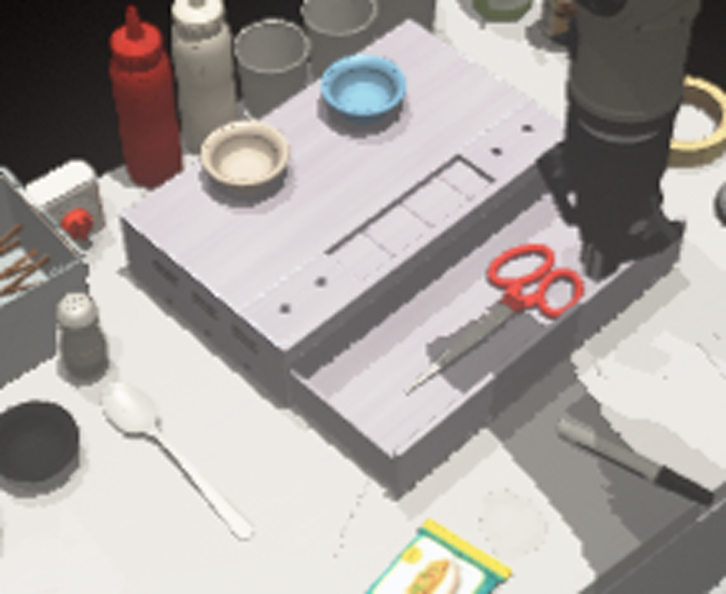

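The scissors lie flat in the tray between the walls. Now to the middle of the drawer front.

Emit:
arm_command:
  rows:
    - {"fingers": -1.0,"x": 0.018,"y": -0.002,"z": 0.0,"ax": 0.0,"ay": 0.0,"az": 0.0}
    - {"fingers": -1.0,"x": 0.0,"y": 0.0,"z": 0.03,"ax": 0.0,"ay": 0.0,"az": 0.0}
    - {"fingers": -1.0,"x": 0.0,"y": 0.0,"z": 0.03,"ax": 0.0,"ay": 0.0,"az": 0.0}
    - {"fingers": -1.0,"x": 0.0,"y": 0.0,"z": 0.03,"ax": 0.0,"ay": 0.0,"az": 0.0}
    - {"fingers": -1.0,"x": 0.0,"y": 0.0,"z": 0.02,"ax": 0.0,"ay": 0.0,"az": 0.0}
    - {"fingers": -1.0,"x": 0.0,"y": 0.0,"z": 0.0,"ax": 0.0,"ay": 0.0,"az": 0.0}
    - {"fingers": -1.0,"x": 0.0,"y": 0.0,"z": 0.0,"ax": 0.0,"ay": 0.0,"az": 0.0}

```text
clock: 14.02
tcp_pos: [0.4204, -0.1464, 0.052]
orientation: [-2.11, -2.325, -0.0]
contact_force: [-0.1, -0.1, 1.0]
grip_width: 0.0001
gripper_force: 0.0
```

Emit:
arm_command:
  rows:
    - {"fingers": -1.0,"x": 0.0,"y": 0.003,"z": 0.0,"ax": 0.0,"ay": 0.0,"az": 0.0}
    - {"fingers": -1.0,"x": 0.0,"y": 0.003,"z": 0.0,"ax": 0.0,"ay": 0.0,"az": 0.0}
    - {"fingers": -1.0,"x": 0.0,"y": 0.003,"z": 0.0,"ax": 0.0,"ay": 0.0,"az": 0.0}
    - {"fingers": -1.0,"x": 0.0,"y": 0.003,"z": 0.0,"ax": 0.0,"ay": 0.0,"az": 0.0}
    - {"fingers": -1.0,"x": 0.0,"y": 0.003,"z": 0.0,"ax": 0.0,"ay": 0.0,"az": 0.0}
    - {"fingers": -1.0,"x": 0.0,"y": 0.003,"z": 0.0,"ax": 0.0,"ay": 0.0,"az": 0.0}

```text
clock: 14.52
tcp_pos: [0.4371, -0.1458, 0.0527]
orientation: [-2.113, -2.324, 0.002]
contact_force: [-4.3, -2.0, 1.8]
grip_width: 0.0
gripper_force: 1.8
```

Emit:
arm_command:
  rows:
    - {"fingers": -1.0,"x": 0.0,"y": 0.004,"z": 0.0,"ax": 0.0,"ay": 0.0,"az": 0.0}
    - {"fingers": -1.0,"x": 0.0,"y": 0.004,"z": 0.0,"ax": 0.0,"ay": 0.0,"az": 0.0}
    - {"fingers": -1.0,"x": 0.0,"y": 0.004,"z": 0.0,"ax": 0.0,"ay": 0.0,"az": 0.0}
    - {"fingers": -1.0,"x": 0.0,"y": 0.004,"z": 0.0,"ax": 0.0,"ay": 0.0,"az": 0.0}
    - {"fingers": -1.0,"x": 0.0,"y": 0.004,"z": 0.0,"ax": 0.0,"ay": 0.0,"az": 0.0}
    - {"fingers": -1.0,"x": 0.0,"y": 0.004,"z": 0.0,"ax": 0.0,"ay": 0.0,"az": 0.0}
    - {"fingers": -1.0,"x": 0.0,"y": 0.004,"z": 0.0,"ax": 0.0,"ay": 0.0,"az": 0.0}
    - {"fingers": -1.0,"x": 0.0,"y": 0.004,"z": 0.0,"ax": 0.0,"ay": 0.0,"az": 0.0}
    - {"fingers": -1.0,"x": 0.0,"y": 0.004,"z": 0.0,"ax": 0.0,"ay": 0.0,"az": 0.0}
    - {"fingers": -1.0,"x": 0.0,"y": 0.004,"z": 0.0,"ax": 0.0,"ay": 0.0,"az": 0.0}

```text
clock: 15.35
tcp_pos: [0.4776, -0.1419, 0.0524]
orientation: [-2.113, -2.324, 0.001]
contact_force: [-5.1, -2.7, 3.6]
grip_width: -0.0001
gripper_force: 2.4
```

Emit:
arm_command:
  rows:
    - {"fingers": -1.0,"x": 0.0,"y": 0.004,"z": 0.0,"ax": 0.0,"ay": 0.0,"az": 0.0}
    - {"fingers": -1.0,"x": 0.0,"y": 0.004,"z": 0.0,"ax": 0.0,"ay": 0.0,"az": 0.0}
    - {"fingers": -1.0,"x": 0.0,"y": 0.004,"z": 0.0,"ax": 0.0,"ay": 0.0,"az": 0.0}
    - {"fingers": -1.0,"x": 0.0,"y": 0.004,"z": 0.0,"ax": 0.0,"ay": 0.0,"az": 0.0}
    - {"fingers": -1.0,"x": 0.0,"y": 0.004,"z": 0.0,"ax": 0.0,"ay": 0.0,"az": 0.0}
    - {"fingers": -1.0,"x": 0.0,"y": 0.004,"z": 0.0,"ax": 0.0,"ay": 0.0,"az": 0.0}
    - {"fingers": -1.0,"x": 0.0,"y": 0.004,"z": 0.0,"ax": 0.0,"ay": 0.0,"az": 0.0}
    - {"fingers": -1.0,"x": 0.0,"y": 0.004,"z": 0.0,"ax": 0.0,"ay": 0.0,"az": 0.0}
    - {"fingers": -1.0,"x": 0.0,"y": 0.004,"z": 0.0,"ax": 0.0,"ay": 0.0,"az": 0.0}
    - {"fingers": -1.0,"x": 0.0,"y": 0.004,"z": 0.0,"ax": 0.0,"ay": 0.0,"az": 0.0}

```text
clock: 16.18
tcp_pos: [0.5171, -0.1381, 0.0523]
orientation: [-2.113, -2.324, 0.002]
contact_force: [-5.7, -2.8, 4.4]
grip_width: -0.0002
gripper_force: 2.9
```

Emit:
arm_command:
  rows:
    - {"fingers": -1.0,"x": 0.0,"y": 0.003,"z": 0.0,"ax": 0.0,"ay": 0.0,"az": 0.0}
    - {"fingers": -1.0,"x": 0.0,"y": 0.003,"z": 0.0,"ax": 0.0,"ay": 0.0,"az": 0.0}
    - {"fingers": -1.0,"x": 0.0,"y": 0.003,"z": 0.0,"ax": 0.0,"ay": 0.0,"az": 0.0}
    - {"fingers": -1.0,"x": 0.0,"y": 0.003,"z": 0.0,"ax": 0.0,"ay": 0.0,"az": 0.0}
    - {"fingers": -1.0,"x": 0.0,"y": 0.002,"z": 0.0,"ax": 0.0,"ay": 0.0,"az": 0.0}
    - {"fingers": -1.0,"x": 0.0,"y": 0.002,"z": 0.0,"ax": 0.0,"ay": 0.0,"az": 0.0}

```text
clock: 16.68
tcp_pos: [0.5323, -0.1366, 0.0522]
orientation: [-2.113, -2.323, 0.003]
contact_force: [-7.4, -3.2, 6.0]
grip_width: -0.0003
gripper_force: 4.1
```

Emit:
arm_command:
  rows:
    - {"fingers": -1.0,"x": 0.0,"y": 0.0015,"z": 0.0,"ax": 0.0,"ay": 0.0,"az": 0.0}
    - {"fingers": -1.0,"x": 0.0,"y": 0.0015,"z": 0.0,"ax": 0.0,"ay": 0.0,"az": 0.0}
    - {"fingers": -1.0,"x": 0.0,"y": 0.0015,"z": 0.0,"ax": 0.0,"ay": 0.0,"az": 0.0}
    - {"fingers": -1.0,"x": 0.0,"y": 0.0015,"z": 0.0,"ax": 0.0,"ay": 0.0,"az": 0.0}

```text
clock: 17.02
tcp_pos: [0.5379, -0.1361, 0.0522]
orientation: [-2.112, -2.323, 0.004]
contact_force: [-8.8, -1.6, 6.9]
grip_width: -0.0001
gripper_force: 4.5
```

Emit:
arm_command:
  rows:
    - {"fingers": -1.0,"x": 0.0,"y": 0.0015,"z": 0.0,"ax": 0.0,"ay": 0.0,"az": 0.0}
    - {"fingers": -1.0,"x": 0.0,"y": 0.001,"z": 0.0,"ax": 0.0,"ay": 0.0,"az": 0.0}
    - {"fingers": -1.0,"x": 0.0,"y": 0.001,"z": 0.0,"ax": 0.0,"ay": 0.0,"az": 0.0}

```text
clock: 17.27
tcp_pos: [0.5404, -0.1359, 0.052]
orientation: [-2.112, -2.322, 0.006]
contact_force: [-13.1, -2.4, 10.8]
grip_width: -0.0004
gripper_force: 3.8
```

Emit:
arm_command:
  rows:
    - {"fingers": -1.0,"x": 0.0,"y": 0.0,"z": -0.0005,"ax": 0.0,"ay": 0.0,"az": 0.0}
    - {"fingers": -1.0,"x": 0.0,"y": 0.0,"z": -0.0005,"ax": 0.0,"ay": 0.0,"az": 0.0}

```text
clock: 17.43
tcp_pos: [0.5402, -0.1358, 0.0523]
orientation: [-2.111, -2.322, 0.006]
contact_force: [-7.0, -2.1, -3.4]
grip_width: -0.0004
gripper_force: 2.9
```

Emit:
arm_command:
  rows:
    - {"fingers": -1.0,"x": 0.0,"y": 0.001,"z": 0.0,"ax": 0.0,"ay": 0.0,"az": 0.0}
    - {"fingers": -1.0,"x": 0.0,"y": 0.001,"z": 0.0,"ax": 0.0,"ay": 0.0,"az": 0.0}

```text
clock: 17.6
tcp_pos: [0.5405, -0.1358, 0.0522]
orientation: [-2.11, -2.319, 0.01]
contact_force: [-16.6, -2.6, 9.8]
grip_width: 0.0001
gripper_force: 3.7
```

Emit:
arm_command:
  rows:
    - {"fingers": -1.0,"x": 0.0,"y": 0.001,"z": 0.0,"ax": 0.0,"ay": 0.0,"az": 0.0}
    - {"fingers": -1.0,"x": 0.0,"y": 0.001,"z": 0.0,"ax": 0.0,"ay": 0.0,"az": 0.0}

```text
clock: 17.77
tcp_pos: [0.5405, -0.1358, 0.0522]
orientation: [-2.109, -2.317, 0.015]
contact_force: [-23.6, -1.8, 17.1]
grip_width: -0.0
gripper_force: 3.7
```

Motion has stopped with force rising, so this is probably the stop. I'll ease off and check that it latched.

Emit:
arm_command:
  rows:
    - {"fingers": -1.0,"x": 0.0,"y": -0.003,"z": 0.0,"ax": 0.0,"ay": 0.0,"az": 0.0}
    - {"fingers": -1.0,"x": 0.0,"y": -0.003,"z": 0.0,"ax": 0.0,"ay": 0.0,"az": 0.0}
    - {"fingers": -1.0,"x": 0.0,"y": -0.008,"z": 0.0,"ax": 0.0,"ay": 0.0,"az": 0.0}
    - {"fingers": -1.0,"x": 0.0,"y": -0.015,"z": 0.0,"ax": 0.0,"ay": 0.0,"az": 0.0}
    - {"fingers": -1.0,"x": 0.0,"y": -0.02,"z": 0.0,"ax": 0.0,"ay": 0.0,"az": 0.0}
    - {"fingers": -1.0,"x": 0.0,"y": -0.02,"z": 0.0,"ax": 0.0,"ay": 0.0,"az": 0.0}

```text
clock: 18.27
tcp_pos: [0.4792, -0.1406, 0.0538]
orientation: [2.11, 2.324, 0.006]
contact_force: [-0.3, -0.3, -0.2]
grip_width: 0.0003
gripper_force: 0.0
```

```bash
python3 - <<'E'
from bench import r
from h import *
o=r.get_obs();print(o["tcp_pos"].round(4),o["contact_force"].round(2))
f=r.grab_frame("scene"); drawer(f); drawer(dict(np.load("pics/scene0.npz")))
cv2.imwrite("pics/s6.png",cv2.resize(f["frame"][140:340,200:460],None,fx=2.9,fy=2.9,interpolation=cv2.INTER_CUBIC)[...,::-1])
E
```

```text
[ 0.4792 -0.1406  0.0538] [-0.26 -0.26 -0.17]
drawer top rim n 525 unit x min/med/max [-0.1935 -0.1745 -0.1012]
drawer top rim n 704 unit x min/med/max [-0.1144 -0.1097 -0.1012]
```

View pics/s6.png

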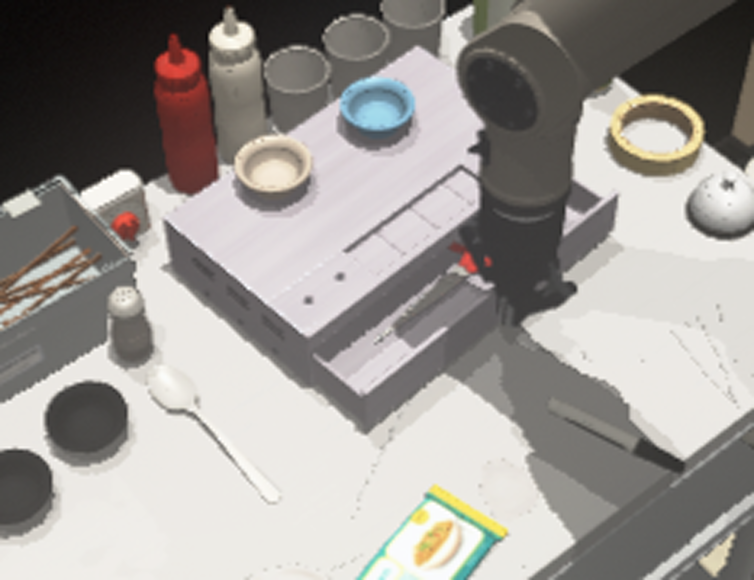

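The drawer was not latched and has come partly out again, rim at unit x of about -0.18; the blades are still visible lying in the tray. My finger linkage bulges along the closing direction and probably hit the unit's rail above the front. I'll turn the tool 90° so that its flat side pushes.

Emit:
arm_command:
  rows:
    - {"fingers": -1.0,"x": 0.0,"y": -0.03,"z": 0.0,"ax": 0.0,"ay": 0.0,"az": 0.0}
    - {"fingers": -1.0,"x": 0.0,"y": -0.03,"z": -0.02,"ax": 0.0,"ay": 0.0,"az": 0.0}
    - {"fingers": -1.0,"x": 0.0,"y": 0.0,"z": -0.03,"ax": 0.0,"ay": 0.0,"az": 7.0}
    - {"fingers": -1.0,"x": 0.0,"y": 0.0,"z": -0.02,"ax": 0.0,"ay": 0.0,"az": 7.0}
    - {"fingers": -1.0,"x": 0.0,"y": 0.0,"z": 0.0,"ax": 0.0,"ay": 0.0,"az": 7.0}
    - {"fingers": -1.0,"x": 0.0,"y": 0.0,"z": 0.0,"ax": 0.0,"ay": 0.0,"az": 7.0}
    - {"fingers": -1.0,"x": 0.0,"y": 0.0,"z": 0.0,"ax": 0.0,"ay": 0.0,"az": 7.0}
    - {"fingers": -1.0,"x": 0.0,"y": 0.0,"z": 0.0,"ax": 0.0,"ay": 0.0,"az": 7.0}
    - {"fingers": -1.0,"x": 0.0,"y": 0.0,"z": 0.0,"ax": 0.0,"ay": 0.0,"az": 7.0}
    - {"fingers": -1.0,"x": 0.0,"y": 0.0,"z": 0.0,"ax": 0.0,"ay": 0.0,"az": 7.0}

```text
clock: 19.15
tcp_pos: [0.42, -0.1467, 0.124]
orientation: [2.958, 1.053, 0.006]
contact_force: [-0.3, -0.0, -0.2]
grip_width: 0.0001
gripper_force: 0.0
```

Emit:
arm_command:
  rows:
    - {"fingers": -1.0,"x": 0.0,"y": 0.0,"z": 0.0,"ax": 0.0,"ay": 0.0,"az": 7.0}
    - {"fingers": -1.0,"x": 0.0,"y": 0.0,"z": 0.0,"ax": 0.0,"ay": 0.0,"az": 7.0}
    - {"fingers": -1.0,"x": 0.0,"y": 0.0,"z": 0.0,"ax": 0.0,"ay": 0.0,"az": 7.0}
    - {"fingers": -1.0,"x": 0.0,"y": 0.0,"z": 0.0,"ax": 0.0,"ay": 0.0,"az": 7.0}
    - {"fingers": -1.0,"x": 0.0,"y": 0.0,"z": 0.0,"ax": 0.0,"ay": 0.0,"az": 6.0}
    - {"fingers": -1.0,"x": 0.0,"y": 0.0,"z": 0.0,"ax": 0.0,"ay": 0.0,"az": 0.0}
    - {"fingers": -1.0,"x": 0.0,"y": 0.0,"z": 0.0,"ax": 0.0,"ay": 0.0,"az": 0.0}

```text
clock: 19.73
tcp_pos: [0.4194, -0.1468, 0.1238]
orientation: [3.137, 0.157, 0.004]
contact_force: [-0.3, -0.6, 0.1]
grip_width: 0.0
gripper_force: 0.0
```

```bash
python3 - <<'E'
from bench import r
from h import *
o=r.get_obs();print(o["tcp_pos"].round(4),o["joints"].round(2))
f=r.grab_frame("scene"); drawer(f); cv2.imwrite("pics/s7.png",f["frame"][...,::-1])
E
```

```text
[ 0.4194 -0.1468  0.1238] [ 0.41  0.3  -0.24  2.19  0.11  0.66 -1.39]
drawer top rim n 624 unit x min/med/max [-0.2313 -0.2261 -0.1013]
```

Emit:
arm_command:
  rows:
    - {"fingers": -1.0,"x": 0.0,"y": 0.0,"z": 0.03,"ax": 0.0,"ay": 0.0,"az": 0.0}
    - {"fingers": -1.0,"x": 0.0,"y": 0.0,"z": 0.03,"ax": 0.0,"ay": 0.0,"az": 0.0}
    - {"fingers": -1.0,"x": 0.0,"y": 0.0,"z": 0.004,"ax": 0.0,"ay": 0.0,"az": 0.0}
    - {"fingers": -1.0,"x": 0.003,"y": 0.0,"z": 0.0,"ax": 0.0,"ay": 0.0,"az": 0.0}
    - {"fingers": -1.0,"x": 0.003,"y": 0.0,"z": 0.0,"ax": 0.0,"ay": 0.0,"az": 0.0}
    - {"fingers": -1.0,"x": 0.003,"y": 0.0,"z": 0.0,"ax": 0.0,"ay": 0.0,"az": 0.0}
    - {"fingers": -1.0,"x": 0.003,"y": 0.0,"z": 0.0,"ax": 0.0,"ay": 0.0,"az": 0.0}
    - {"fingers": -1.0,"x": 0.003,"y": 0.0,"z": 0.0,"ax": 0.0,"ay": 0.0,"az": 0.0}
    - {"fingers": -1.0,"x": 0.003,"y": 0.0,"z": 0.0,"ax": 0.0,"ay": 0.0,"az": 0.0}

```text
clock: 20.53
tcp_pos: [0.436, -0.1459, 0.0601]
orientation: [3.138, 0.149, -0.001]
contact_force: [-3.4, -1.1, 2.5]
grip_width: -0.0
gripper_force: 1.7
```

Emit:
arm_command:
  rows:
    - {"fingers": -1.0,"x": 0.004,"y": 0.0,"z": 0.0,"ax": 0.0,"ay": 0.0,"az": 0.0}
    - {"fingers": -1.0,"x": 0.004,"y": 0.0,"z": 0.0,"ax": 0.0,"ay": 0.0,"az": 0.0}
    - {"fingers": -1.0,"x": 0.004,"y": 0.0,"z": 0.0,"ax": 0.0,"ay": 0.0,"az": 0.0}
    - {"fingers": -1.0,"x": 0.004,"y": 0.0,"z": 0.0,"ax": 0.0,"ay": 0.0,"az": 0.0}
    - {"fingers": -1.0,"x": 0.004,"y": 0.0,"z": 0.0,"ax": 0.0,"ay": 0.0,"az": 0.0}
    - {"fingers": -1.0,"x": 0.004,"y": 0.0,"z": 0.0,"ax": 0.0,"ay": 0.0,"az": 0.0}
    - {"fingers": -1.0,"x": 0.004,"y": 0.0,"z": 0.0,"ax": 0.0,"ay": 0.0,"az": 0.0}
    - {"fingers": -1.0,"x": 0.004,"y": 0.0,"z": 0.0,"ax": 0.0,"ay": 0.0,"az": 0.0}
    - {"fingers": -1.0,"x": 0.004,"y": 0.0,"z": 0.0,"ax": 0.0,"ay": 0.0,"az": 0.0}
    - {"fingers": -1.0,"x": 0.004,"y": 0.0,"z": 0.0,"ax": 0.0,"ay": 0.0,"az": 0.0}

```text
clock: 21.37
tcp_pos: [0.4761, -0.1419, 0.0593]
orientation: [3.138, 0.149, -0.001]
contact_force: [-4.3, -2.3, 1.9]
grip_width: -0.0
gripper_force: 2.3
```

Emit:
arm_command:
  rows:
    - {"fingers": -1.0,"x": 0.004,"y": 0.0,"z": 0.0,"ax": 0.0,"ay": 0.0,"az": 0.0}
    - {"fingers": -1.0,"x": 0.004,"y": 0.0,"z": 0.0,"ax": 0.0,"ay": 0.0,"az": 0.0}
    - {"fingers": -1.0,"x": 0.004,"y": 0.0,"z": 0.0,"ax": 0.0,"ay": 0.0,"az": 0.0}
    - {"fingers": -1.0,"x": 0.004,"y": 0.0,"z": 0.0,"ax": 0.0,"ay": 0.0,"az": 0.0}
    - {"fingers": -1.0,"x": 0.004,"y": 0.0,"z": 0.0,"ax": 0.0,"ay": 0.0,"az": 0.0}
    - {"fingers": -1.0,"x": 0.004,"y": 0.0,"z": 0.0,"ax": 0.0,"ay": 0.0,"az": 0.0}
    - {"fingers": -1.0,"x": 0.004,"y": 0.0,"z": 0.0,"ax": 0.0,"ay": 0.0,"az": 0.0}
    - {"fingers": -1.0,"x": 0.004,"y": 0.0,"z": 0.0,"ax": 0.0,"ay": 0.0,"az": 0.0}
    - {"fingers": -1.0,"x": 0.004,"y": 0.0,"z": 0.0,"ax": 0.0,"ay": 0.0,"az": 0.0}
    - {"fingers": -1.0,"x": 0.004,"y": 0.0,"z": 0.0,"ax": 0.0,"ay": 0.0,"az": 0.0}

```text
clock: 22.2
tcp_pos: [0.5157, -0.1382, 0.0594]
orientation: [3.138, 0.149, -0.001]
contact_force: [-5.9, -2.6, 4.0]
grip_width: 0.0
gripper_force: 2.8
```

Emit:
arm_command:
  rows:
    - {"fingers": -1.0,"x": 0.003,"y": 0.0,"z": 0.0,"ax": 0.0,"ay": 0.0,"az": 0.0}
    - {"fingers": -1.0,"x": 0.003,"y": 0.0,"z": 0.0,"ax": 0.0,"ay": 0.0,"az": 0.0}
    - {"fingers": -1.0,"x": 0.003,"y": 0.0,"z": 0.0,"ax": 0.0,"ay": 0.0,"az": 0.0}
    - {"fingers": -1.0,"x": 0.003,"y": 0.0,"z": 0.0,"ax": 0.0,"ay": 0.0,"az": 0.0}
    - {"fingers": -1.0,"x": 0.003,"y": 0.0,"z": 0.0,"ax": 0.0,"ay": 0.0,"az": 0.0}
    - {"fingers": -1.0,"x": 0.003,"y": 0.0,"z": 0.0,"ax": 0.0,"ay": 0.0,"az": 0.0}
    - {"fingers": -1.0,"x": 0.003,"y": 0.0,"z": 0.0,"ax": 0.0,"ay": 0.0,"az": 0.0}

```text
clock: 22.78
tcp_pos: [0.5357, -0.1362, 0.0592]
orientation: [3.138, 0.149, -0.004]
contact_force: [-7.9, -2.3, 5.2]
grip_width: 0.0001
gripper_force: 4.2
```

Emit:
arm_command:
  rows:
    - {"fingers": -1.0,"x": 0.0015,"y": 0.0,"z": 0.0,"ax": 0.0,"ay": 0.0,"az": 0.0}
    - {"fingers": -1.0,"x": 0.0015,"y": 0.0,"z": 0.0,"ax": 0.0,"ay": 0.0,"az": 0.0}
    - {"fingers": -1.0,"x": 0.0015,"y": 0.0,"z": 0.0,"ax": 0.0,"ay": 0.0,"az": 0.0}

```text
clock: 23.03
tcp_pos: [0.5398, -0.1358, 0.0592]
orientation: [3.138, 0.149, -0.005]
contact_force: [-8.3, -2.2, 5.7]
grip_width: -0.0003
gripper_force: 4.3
```

Emit:
arm_command:
  rows:
    - {"fingers": -1.0,"x": 0.001,"y": 0.0,"z": 0.0,"ax": 0.0,"ay": 0.0,"az": 0.0}
    - {"fingers": -1.0,"x": 0.001,"y": 0.0,"z": 0.0,"ax": 0.0,"ay": 0.0,"az": 0.0}
    - {"fingers": -1.0,"x": 0.001,"y": 0.0,"z": 0.0,"ax": 0.0,"ay": 0.0,"az": 0.0}

```text
clock: 23.28
tcp_pos: [0.5425, -0.1356, 0.0591]
orientation: [3.138, 0.149, -0.006]
contact_force: [-9.5, -1.8, 7.1]
grip_width: 0.0001
gripper_force: 4.6
```

Emit:
arm_command:
  rows:
    - {"fingers": -1.0,"x": 0.001,"y": 0.0,"z": -0.0003,"ax": 0.0,"ay": 0.0,"az": 0.0}
    - {"fingers": -1.0,"x": 0.001,"y": 0.0,"z": -0.0002,"ax": 0.0,"ay": 0.0,"az": 0.0}
    - {"fingers": -1.0,"x": 0.001,"y": 0.0,"z": 0.0,"ax": 0.0,"ay": 0.0,"az": 0.0}

```text
clock: 23.53
tcp_pos: [0.5457, -0.1353, 0.0592]
orientation: [-3.138, -0.149, 0.005]
contact_force: [-6.3, -2.7, 0.3]
grip_width: 0.0001
gripper_force: 3.1
```

Emit:
arm_command:
  rows:
    - {"fingers": -1.0,"x": 0.001,"y": 0.0,"z": 0.0,"ax": 0.0,"ay": 0.0,"az": 0.0}
    - {"fingers": -1.0,"x": 0.001,"y": 0.0,"z": 0.0,"ax": 0.0,"ay": 0.0,"az": 0.0}

```text
clock: 23.7
tcp_pos: [0.5481, -0.135, 0.0592]
orientation: [-3.138, -0.149, 0.004]
contact_force: [-4.7, -2.8, -1.7]
grip_width: -0.0001
gripper_force: 2.3
```

Emit:
arm_command:
  rows:
    - {"fingers": -1.0,"x": 0.001,"y": 0.0,"z": 0.0,"ax": 0.0,"ay": 0.0,"az": 0.0}
    - {"fingers": -1.0,"x": 0.001,"y": 0.0,"z": 0.0,"ax": 0.0,"ay": 0.0,"az": 0.0}

```text
clock: 23.87
tcp_pos: [0.551, -0.1345, 0.0595]
orientation: [-3.138, -0.15, 0.001]
contact_force: [-6.1, -1.6, 0.5]
grip_width: -0.0004
gripper_force: 2.9
```

Emit:
arm_command:
  rows:
    - {"fingers": -1.0,"x": 0.001,"y": 0.0,"z": 0.0,"ax": 0.0,"ay": 0.0,"az": 0.0}
    - {"fingers": -1.0,"x": 0.0,"y": 0.0,"z": 0.0,"ax": 0.0,"ay": 0.0,"az": 0.0}

```text
clock: 24.03
tcp_pos: [0.5515, -0.1344, 0.0595]
orientation: [-3.138, -0.15, 0.003]
contact_force: [-5.1, -2.6, -0.5]
grip_width: 0.0001
gripper_force: 2.6
```

Emit:
arm_command:
  rows:
    - {"fingers": -1.0,"x": 0.001,"y": 0.0,"z": 0.0,"ax": 0.0,"ay": 0.0,"az": 0.0}
    - {"fingers": -1.0,"x": 0.0,"y": 0.0,"z": 0.0,"ax": 0.0,"ay": 0.0,"az": 0.0}

```text
clock: 24.2
tcp_pos: [0.5524, -0.1344, 0.0595]
orientation: [-3.138, -0.15, 0.003]
contact_force: [-5.3, -2.0, -0.1]
grip_width: 0.0001
gripper_force: 2.6
```

Emit:
arm_command:
  rows:
    - {"fingers": -1.0,"x": 0.001,"y": 0.0,"z": 0.0,"ax": 0.0,"ay": 0.0,"az": 0.0}
    - {"fingers": -1.0,"x": 0.0,"y": 0.0,"z": 0.0,"ax": 0.0,"ay": 0.0,"az": 0.0}

```text
clock: 24.37
tcp_pos: [0.5533, -0.1343, 0.0595]
orientation: [-3.138, -0.15, 0.003]
contact_force: [-5.2, -1.9, -0.3]
grip_width: -0.0002
gripper_force: 2.7
```

Emit:
arm_command:
  rows:
    - {"fingers": -1.0,"x": 0.001,"y": 0.0,"z": 0.0,"ax": 0.0,"ay": 0.0,"az": 0.0}
    - {"fingers": -1.0,"x": 0.0,"y": 0.0,"z": 0.0,"ax": 0.0,"ay": 0.0,"az": 0.0}

```text
clock: 24.53
tcp_pos: [0.5537, -0.1342, 0.0595]
orientation: [-3.138, -0.149, 0.005]
contact_force: [-7.2, -2.1, 1.1]
grip_width: -0.0001
gripper_force: 3.7
```

Emit:
arm_command:
  rows:
    - {"fingers": -1.0,"x": 0.0007,"y": 0.0,"z": 0.0,"ax": 0.0,"ay": 0.0,"az": 0.0}
    - {"fingers": -1.0,"x": 0.0,"y": 0.0,"z": 0.0,"ax": 0.0,"ay": 0.0,"az": 0.0}

```text
clock: 24.7
tcp_pos: [0.5537, -0.1343, 0.0595]
orientation: [-3.138, -0.149, 0.007]
contact_force: [-8.5, -2.4, 5.2]
grip_width: -0.0002
gripper_force: 4.7
```

Emit:
arm_command:
  rows:
    - {"fingers": -1.0,"x": 0.0006,"y": 0.0,"z": 0.0,"ax": 0.0,"ay": 0.0,"az": 0.0}
    - {"fingers": -1.0,"x": 0.0,"y": 0.0,"z": 0.0,"ax": 0.0,"ay": 0.0,"az": 0.0}

```text
clock: 24.87
tcp_pos: [0.5537, -0.1342, 0.0595]
orientation: [-3.138, -0.149, 0.009]
contact_force: [-10.0, -1.6, 6.4]
grip_width: 0.0003
gripper_force: 5.6
```

At the stop with only about 10 N. Backing off and checking.

Emit:
arm_command:
  rows:
    - {"fingers": -1.0,"x": -0.002,"y": 0.0,"z": 0.0,"ax": 0.0,"ay": 0.0,"az": 0.0}
    - {"fingers": -1.0,"x": -0.003,"y": 0.0,"z": 0.0,"ax": 0.0,"ay": 0.0,"az": 0.0}
    - {"fingers": -1.0,"x": -0.01,"y": 0.0,"z": 0.0,"ax": 0.0,"ay": 0.0,"az": 0.0}
    - {"fingers": -1.0,"x": -0.02,"y": 0.0,"z": 0.0,"ax": 0.0,"ay": 0.0,"az": 0.0}
    - {"fingers": -1.0,"x": -0.03,"y": 0.0,"z": 0.0,"ax": 0.0,"ay": 0.0,"az": 0.0}
    - {"fingers": -1.0,"x": -0.02,"y": 0.0,"z": -0.03,"ax": 0.0,"ay": 0.0,"az": 0.0}
    - {"fingers": -1.0,"x": 0.0,"y": 0.0,"z": -0.04,"ax": 0.0,"ay": 0.0,"az": 0.0}
    - {"fingers": -1.0,"x": 0.0,"y": 0.0,"z": -0.04,"ax": 0.0,"ay": 0.0,"az": 0.0}
    - {"fingers": -1.0,"x": 0.0,"y": 0.0,"z": 0.0,"ax": 0.0,"ay": 0.0,"az": 0.0}
    - {"fingers": -1.0,"x": 0.0,"y": 0.0,"z": 0.0,"ax": 0.0,"ay": 0.0,"az": 0.0}

```text
clock: 25.7
tcp_pos: [0.4747, -0.1422, 0.1732]
orientation: [3.136, 0.15, 0.014]
contact_force: [-0.2, -0.8, -0.8]
grip_width: 0.0001
gripper_force: 0.0
```

```bash
python3 - <<'E'
from bench import r
from h import *
o=r.get_obs();print(o["tcp_pos"].round(4),o["contact_force"].round(2))
f=r.grab_frame("scene"); drawer(f)
cv2.imwrite("pics/s8.png",f["frame"][...,::-1])
E
```

```text
[ 0.4747 -0.1422  0.1732] [-0.21 -0.84 -0.84]
drawer top rim n 503 unit x min/med/max [-0.1144 -0.1096 -0.1012]
```

View pics/s8.png

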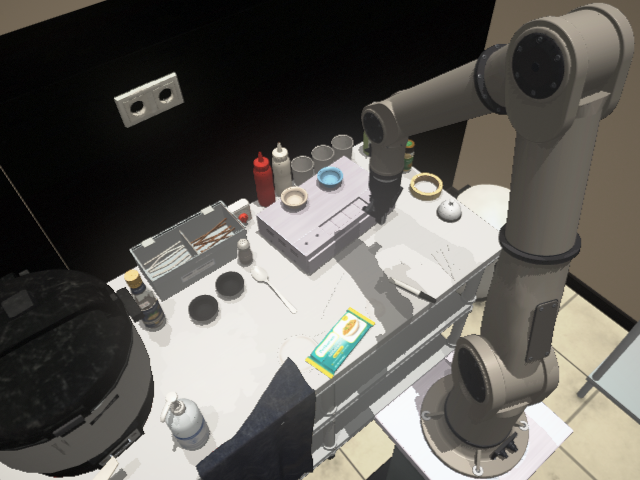

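The drawer is shut and latched: its rim reads the same as at the start and it stays put with the tool away. Both bowls, the spoon and the bell stand where they were, and the scissors are no longer on the worktop.

```bash
python3 -c "
from bench import r
print(r.hand_in())"
```

```text
the job is handed in; nothing more can be done
None
```

The scissors lie flat in the drawer, which is shut and latched, with the other things left where they stood; the first push stopped short of the latch and peaked at about 29 N, just under the 30 N limit, and the second closed it at about 12 N.

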